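# Slide the locked photo stage to its end stop

### The arm

A 6-joint arm with a two-finger parallel gripper is mounted at the origin on the work surface. World frame = base frame: x ahead of the robot, y to its left, z up, the work surface at z = 0. Lengths are in m, angles in rad, forces in N, time in s.
With the tool pointing down it reaches from about 0.3 to 0.775 m from the base axis. Payload 14.6 kg.
Tool frame: the origin (TCP) lies on the centre line of the jaws, within the pads' length; the fingertips stand robot.tip_reach ahead of it and the grasp point (between the pads) lies 3 mm ahead of it (robot.tip_reach is the distance from the TCP to the fingertips, in m); z points along the fingers, y is the direction in which the jaws open and shut (so a half turn about z gives the same grasp; the last joint's range is limited). The gripper opens to 85 mm and grips with 20 to 120 N. Pads are 22 mm wide; open, the fingers measure 114 mm over their backs; the gripper's body (76 mm by 85 mm) begins 54 mm behind the grasp point. The pads swing forward as they close: fully open they stand 13 mm farther back than shut.
Start: joints at [-1.388, 0.3, 1.521, -0, 1.321, -0.067], TCP at [0.136, -0.533, 0.253] pointing down, gripper open.
Joint ranges: [-3.03, 3.03], [-0.79, 2.21], [0.23, 2.52], [-1.04, 4.18], [0, 3.07], [-2.55, 2.55]. Speed limits (rad/s): [2.22, 2.22, 2.57, 3.14, 3.14, 3.14].

### API

Orientations are given as [roll, pitch, yaw] about the fixed x, y, z axes, in that order (R = Rz(yaw) Ry(pitch) Rx(roll)).
In Python, from cell import robot gives the robot as it stands.
- The arm moves only by the tool play_rows, never from a script. Its argument "deltas" is a list of rows, each a list of 5 numbers: the shift along the tool's x, y, z in cm, then the turn about the tool's z in rad, then the opening, from -1 (shut) to 1 (fully open). A call has exactly 5 rows; each row is the pose to reach, as a shift and turn from the pose measured when the call began, along the tool's axes at that moment; what a row does not reach only later rows make up. A row lasts 1/12 s, in which the tool goes at most 41.7 mm and 7.16 degrees, less where a joint would pass 70% of its speed; a pose out of reach is approached as far as the arm can. A call with a gripper value outside its range is refused whole. The fingers move at their own pace and stop on an object; "newtons" is the grip in N (left out, the last holds). Time passes only in rows, so rows that repeat a pose let the fingers close, or fill a call up. It gives the time, the measured TCP pose, the force and the opening at its end, in the units of the state.
- robot.read_state(): the state, without advancing time (a new reading comes with each control period).
- robot.capture(name): name is "scene" or "side" or "wrist"; returns a dict with "frame" (480x640x3 uint8, red, green, blue), "depth" (480x640 float32, m along the optical axis (not along the pixel's ray), 0 where there is no reading), "intrinsics" (3x3 intrinsics, pixels), "D" ([k1, k2, p1, p2, k3] as OpenCV has them; the pictures are not rectified), "pose" (4x4, takes a point from camera to world coordinates). Camera axes: x right, y down, z forward; pixel columns grow to the right and rows downward; lengths in m; the calibration is good to about 2 mm. A picture is of the moment at which its call begins.
- robot.finish_job(): hands the job in, once; it reports no verdict.
The state is a dict: "t": time; "joints": joint angles; "qvel": joint speeds; "joint_efforts": joint torques, N m; "ee_pos": TCP position; "orientation": TCP orientation; "contact_force": force on the tool from outside, world axes, zero at the start; "moment": the same for the moment, N m; "gripper_width": finger opening in m.
Only numpy, scipy, OpenCV 4.12 (cv2) and the standard library are available. Lean on these libraries where they do the work, as an engineer would, in place of code of your own. Each camera call takes 0.05 s, during which the arm holds its last target. There are 200 camera calls.

### The job

The clay bird on the sliding stage is the next piece to be photographed. With the fingertips press the red lock button on the stage's carriage and keep it held down while you push the carriage along the rail until it is fully home against the orange end stop; then let the button come up, so that the stage is locked there, and move clear. Nothing is to be lifted: do not touch the bird, which must stay standing on its place on the stage, and leave everything else where it is.

Things in the scene. Friction and masses are not known exactly. Their poses are not given: they have to be found in the camera images.
- rail: Twin-rod slider rail lying fixed on the table, 504 mm long, 108 mm wide, 38 mm high, two steel rods between black end blocks. Origin: centre of its underside, on the table. Its x axis runs along the rail, from the carriage's start end towards the orange stop and the camera; z is up.
- stage (a joint): Travel of the carriage along the rail's +x in m: 0 at the start end (where every run begins), growing towards the stop. It is free to move only while the lock button is down; then it slides with 1 to 2 N of friction and does not coast. Locked, it does not move towards the stop: pushing harder, or before the button is down, only makes the brake bite harder.
- stage_front (a point): Centre of the front face of the aluminium carriage plate (180 mm along the rail, 100 wide, 14 thick, top 54 mm above the table): the face that meets the stop, 47 mm above the table. Rail's axes.
- lock_top (a point): Centre of the red lock button's top (42 mm along the rail, 48 across), 63 mm above the table when up, 154.5 mm behind stage_front; moves with the button; rail's axes. On the carriage ahead of it a black thumb wall (14 mm thick, 62 wide, top 80 mm above the table) has its near face 23.5 mm from the button's centre: a fingertip on the button can push against it. Sides and back are open.
- lock (a joint): Tilt of the red lock button in rad: 0 up (locked), 0.13 fully down. It is a thumb pad on a brake lever pivoted under the thumb wall, 40 mm ahead of the pad's centre, so its centre sinks 5.2 mm in all. A spring holds it up: at the centre it starts to move at 5 N and takes 7.6 N fully down. The brake is off from about 0.02 and bites again anywhere along the rail when the button comes up.
- stop_face (a point): Centre of the black rubber face of the orange end stop, a block clamped on the rail (24 mm along it, 104 wide, 54 high, small black knob on top to 74 mm); 47 mm above the table, on the rail's centre line like lock_top and stage_front. The carriage's front face meets it. Rail's axes. Fixed during a run; gap to stage_front at the start 110 to 215 mm.
- stage_mark (a point): Centre of the round white-topped platform (106 mm across, top 62 mm above the table) on the carriage, 96.5 mm ahead of the lock button's centre: the bird's place. Its axes are the rail's axes.
- bird: Loose pale clay bird, 64 mm tall, foot 40 mm across, 90 g, standing on the platform within 3 mm of stage_mark. Origin: centre of its foot; z up.
- turtle: Loose grey clay turtle, 80 mm long, 30 mm high, beside the rail on the robot's side. Leave alone. Origin: centre of its underside.
- red_bowl: Loose red enamel bowl, 90 mm across, 36 mm high, beside the rail on the robot's side. Leave alone. Origin: centre of its underside.
- tub_green: Loose lidded pigment tub, green, 72 mm across, 38 mm high, beyond the rail. Leave alone. Origin: centre of its underside.
- tub_violet: Loose lidded pigment tub, violet, 72 mm across, 38 mm high, beyond the rail. Leave alone. Origin: centre of its underside.
- scissors: Loose scissors with blue handles, lying flat beyond the rail, about 155 mm long, 8 mm high. Leave alone. Origin: near their pivot.
- gourd_bowl: Loose brown gourd bowl, 110 mm across, 50 mm high, at the right. Leave alone. Origin: centre of its underside.
- tape_roll: Loose roll of white paper tape standing on its end, 64 mm across, 50 mm high, beside the rail on the robot's side. Leave alone. Origin: centre of its underside.
- camera: Black still camera on a low tripod, fixed on the table past the stop end of the rail, 125 mm wide, 160 tall, legs within 90 mm of its post. Leave alone. Origin: on the table below the lens mount; the lens reaches 69 mm from there towards the rail, the back 58 mm the other way.
Not all that is in view belongs to the job. Leave any blue or yellow look-alike of the bird alone.

How it is judged:
On the way, in this order (a step that is already met when the one before it is completed fails the run):
1. the lock button is pressed down while the carriage still stands at the start (value of joint lock above 0.04 rad and value of joint stage below 0.02 m), for 0.05 s.
2. the carriage meets the end stop with the button still held down (value of joint lock above 0.04 rad and x of stage_front in the frame of stop_face above -0.003 m), for 0.05 s.
At the end, for the whole second after the job is handed in: The carriage stands against the end stop (gap under 4 mm), at rest, with the lock button up again (within 0.02 rad, 1 mm); the bird stands upright on the platform within 12 mm of its mark (x of stage_front in the frame of stop_face above -0.004 m and value of joint lock below 0.02 rad and velocity of joint stage between -0.005 and 0.005 m/s and horizontal distance between bird and stage_mark below 0.012 m and angle between bird's own z axis and vertical below 0.1 rad and height (world z) of bird above 0.055 m); the robot touches nothing.
It fails at once if the lock button comes up, or the locked carriage is forced, between the start and the stop (value of joint stage above 0.02 m and x of stage_front in the frame of stop_face below -0.006 m and value of joint lock below 0.02 rad).
It fails at once if the bird is touched (contact force between any of the fingers, the arm and bird above 0.3 N).
It fails at once if the bird is tipped, lifted or shifted off its place (angle between bird's own z axis and vertical above 0.3 rad or height (world z) of bird above 0.075 m or horizontal distance between bird and stage_mark above 0.015 m).
It fails at once if one of the other things is moved (distance of any of turtle, red_bowl, tub_green, tub_violet, scissors, gourd_bowl, tape_roll from where it was at the start of the episode above 0.015 m).
It fails at once if the camera is bumped (contact force between any of the fingers, the arm and camera above 1 N).
It also fails if it takes over 35 s, if anything falls off the work surface, if the arm or the gripper's body presses on something with over 40 N, if the wrist force passes 120 N, or if a joint passes its speed limit or range.

## Working session

There is one attempt and no reset: what is moved stays moved. The work goes in short steps, Python scripts to look and compute and a tool call to move; the robot and the scene stay as the last step left them, time stands still between calls to the robot, and variables do not carry over. Pictures are saved under pics/ and viewed, about 8 in all and at most 12, crops included, and the job is handed in when it is done.

Besides the shell and the picture viewer there is one more tool, called after ">>>" as name(argument=value, ...), one argument or row to a line, values as JSON. play_rows: Moves the arm, as the interface text tells. Its arguments: {"type":"object","properties":{"deltas":{"type":"array"},"newtons":{"type":"number"}},"required":["deltas"]}

```bash
mkdir -p pics
cat > h.py <<'E'
import numpy as np, cv2
from cell import robot
def cap(n,save=None):
    c=robot.capture(n)
    if save: cv2.imwrite('pics/'+save,c['frame'][:,:,::-1])
    return c
def pix(c,u,v,z=None,r=2):
    """world point of pixel: by depth, or on plane z"""
    p=cv2.undistortPoints(np.array([[[u,v]]],float),c['intrinsics'],c['D'])[0,0]
    d=np.array([p[0],p[1],1.]); T=c['pose']
    if z is None:
        q=c['depth'][int(v)-r:int(v)+r+1,int(u)-r:int(u)+r+1]; s=np.median(q[q>0])
    else: s=(z-T[2,3])/(T[:3,:3]@d)[2]
    return T[:3,:3]@(d*s)+T[:3,3]
E
python3 - <<'E'
from h import *
c=cap('scene','a.png');s=robot.read_state()
print(s, robot.tip_reach); print(c['pose'])
cap('side','b.png')
E
```

```text
{'t': 0.05, 'joints': array([-1.38760863e+00,  3.00429864e-01,  1.52159928e+00,  2.26630215e-05,
        1.32071140e+00, -6.66002361e-02]), 'qvel': array([ 0.00013808,  0.00020821, -0.0012166 ,  0.00125753,  0.00028267,
       -0.00031895]), 'joint_efforts': array([ 4.61079708e-05, -5.44957316e+01, -3.62805426e+01, -1.27984595e-04,
        3.10111449e-03, -6.05761500e-06]), 'ee_pos': array([ 0.13592112, -0.53271527,  0.25273623]), 'orientation': array([-3.14044877e+00, -9.82962041e-05,  2.49782255e-01]), 'contact_force': array([-0.46942589, -0.00657792, -0.97148097]), 'moment': array([-0.00372829, -0.01084814,  0.02146499]), 'gripper_width': 0.08545555480245404} 0.022
[[ 0.78896259  0.43898412 -0.42991972  1.07055107]
 [ 0.6142272  -0.54500733  0.57069427 -0.65237357]
 [ 0.01621632 -0.71432482 -0.69962639  0.9086172 ]
 [ 0.          0.          0.          1.        ]]
```

View pics/a.png

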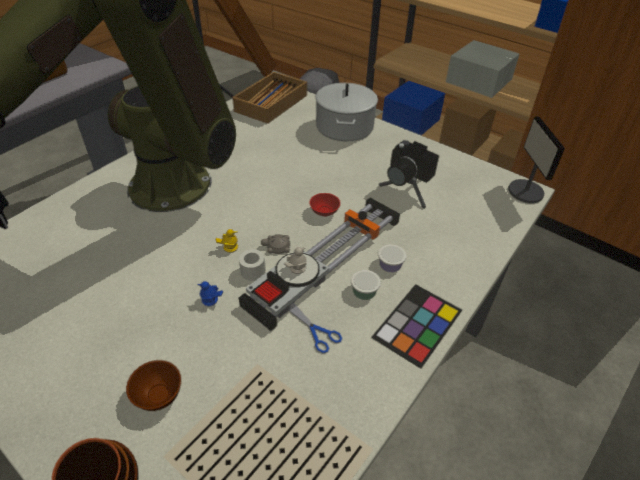

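View pics/b.png

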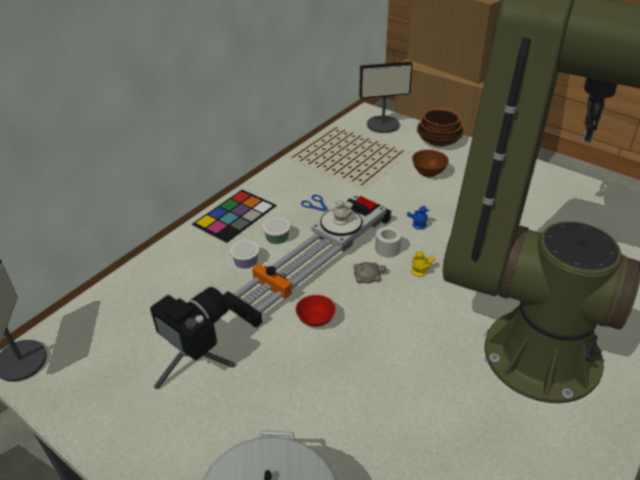

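Scene view: the red lock button is at (268,291), behind the pale bird at (297,260). The orange stop is at (363,222). Other red things are the bowl (324,205) and the colour-card patch (420,352). The bird look-alikes are yellow (228,240) and blue (209,293). I choose (268,291), the pad on the carriage, and check it in a close crop.

Run:
```python
from h import *
c=cap('scene')
f=c['frame'][195:330,230:410,::-1]
cv2.imwrite('pics/c.png',cv2.resize(f,None,fx=4.4,fy=4.4,interpolation=cv2.INTER_CUBIC))
h=cv2.cvtColor(c['frame'],cv2.COLOR_RGB2HSV)
def blob(lo,hi,box):
    m=np.zeros(h.shape[:2],np.uint8);x0,y0,x1,y1=box
    m[y0:y1,x0:x1]=cv2.inRange(h,lo,hi)[y0:y1,x0:x1]
    return m
for n,lo,hi,box in [('red',(0,150,90),(5,255,255),(240,270,300,315)),('orange',(6,150,90),(18,255,255),(335,200,395,240))]:
    m=blob(lo,hi,box); v,u=np.nonzero(m); print(n,len(u),u.mean(),v.mean(),pix(c,u.mean(),v.mean()),pix(c,u.mean(),v.mean(),.063))
```

```text
red 300 267.68333333333334 291.00333333333333 [ 0.56081231 -0.1620365   0.06349965] [ 0.56051094 -0.1617466   0.063     ]
orange 295 363.6779661016949 223.37966101694914 [0.59583583 0.17796633 0.05097465] [0.602492  0.1663238 0.063    ]
```

View pics/c.png

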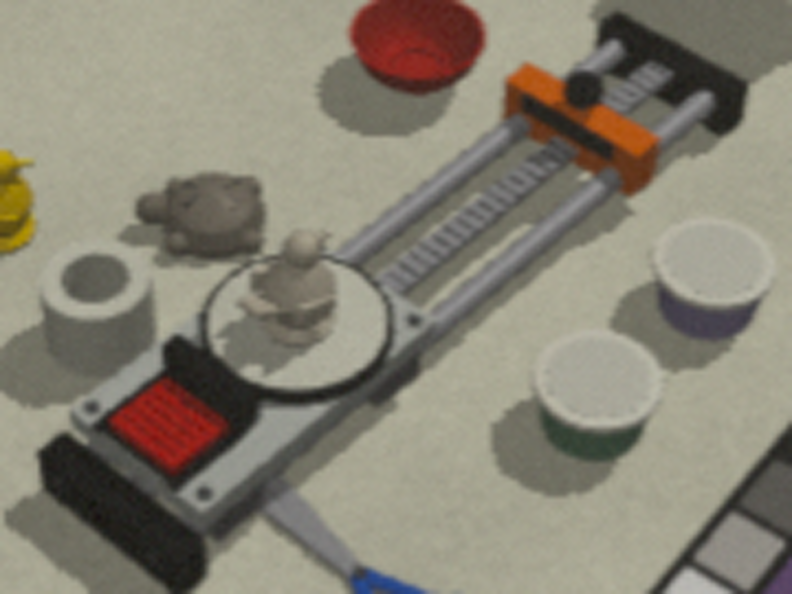

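Run:
```python
from h import *
c=cap('scene')
P=lambda a,b,z:pix(c,230+a/4.4-.4,195+b/4.4-.4,z)
pts=dict(btn=(169,426,.063),plat=(297,322,.062),screwL=(92,406,.054),screwR=(205,493,.054),screwF=(413,320,.054),
 blkSL=(62,435,.038),blkSR=(205,543,.038),blkEL=(615,14,.038),blkER=(745,85,.038),stopL=(524,100,.047),stopR=(612,150,.047), knob=(583,87,.07))
W={k:P(*v) for k,v in pts.items()}
for k,v in W.items(): print(k,v.round(4))
b=W['btn'];
for k in W: d=W[k]-b; print(k,np.degrees(np.arctan2(d[1],d[0])).round(2),np.hypot(*d[:2]).round(4))
S=(W['blkSL']+W['blkSR'])/2;E=(W['blkEL']+W['blkER'])/2;d=E-S;print('rail',np.degrees(np.arctan2(d[1],d[0])),np.hypot(*d[:2]))
a=np.arctan2(d[1],d[0]);ux=np.array([np.cos(a),np.sin(a)]);uy=np.array([-ux[1],ux[0]])
for k in W:
    q=W[k][:2]-b[:2]; print(k,(q@ux).round(4),(q@uy).round(4))
```

```text
btn [ 0.5619 -0.1622  0.063 ]
plat [ 0.5664 -0.0639  0.062 ]
screwL [ 0.5157 -0.1723  0.054 ]
screwR [ 0.6003 -0.1783  0.054 ]
screwF [ 0.6103 -0.0174  0.054 ]
blkSL [ 0.5068 -0.1879  0.038 ]
blkSR [ 0.6127 -0.1934  0.038 ]
blkEL [0.5401 0.2919 0.038 ]
blkER [0.6431 0.2848 0.038 ]
stopL [0.5482 0.1765 0.047 ]
stopR [0.6157 0.1728 0.047 ]
knob [0.5831 0.1865 0.07  ]
btn 0.0 0.0
plat 87.39 0.0984
screwL -167.68 0.0473
screwR -22.73 0.0417
screwF 71.53 0.1527
blkSL -155.0 0.0608
blkSR -31.58 0.0596
blkEL 92.75 0.4546
blkER 79.7 0.4543
stopL 92.31 0.3389
stopR 80.87 0.3393
knob 86.52 0.3494
rail 86.19251836727169 0.4800366633112412
btn 0.0 0.0
plat 0.0983 0.0021
screwL -0.0131 0.0454
screwR -0.0135 -0.0394
screwF 0.1477 -0.0387
blkSL -0.0293 0.0533
blkSR -0.0278 -0.0527
blkEL 0.4516 0.0519
blkER 0.4514 -0.0513
stopL 0.337 0.0361
stopR 0.3378 -0.0315
knob 0.3494 0.002
```

>>> play_rows(
  deltas=[
    [3.4,-1.7,0,-0.08,-1],
    [6.8,-3.4,0,-0.17,-1],
    [10.2,-5.1,0,-0.25,-1],
    [13.6,-6.8,0,-0.33,-1],
    [17,-8.5,0,-0.42,-1],
  ],
  newtons=40,
)

```text
t: 0.62
ee_pos: [0.2806, -0.407, 0.253]
orientation: [-3.141, -0.0, 0.673]
contact_force: [0.9, -0.2, -0.2]
gripper_width: 0.0256
```

>>> play_rows(
  deltas=[
    [3.7,-0.2,0,-0.08,-1],
    [7.4,-0.4,0,-0.17,-1],
    [11.1,-0.5,0,-0.25,-1],
    [14.9,-0.7,0,-0.33,-1],
    [18.6,-0.9,0,-0.42,-1],
  ],
)

```text
t: 1.03
ee_pos: [0.4216, -0.2824, 0.2531]
orientation: [-3.141, -0.001, 1.097]
contact_force: [0.4, -0.9, 0.4]
gripper_width: 0.0002
```

>>> play_rows(
  deltas=[
    [3.5,1.4,1.2,-0.08,-1],
    [7,2.8,2.4,-0.16,-1],
    [10.4,4.2,3.6,-0.25,-1],
    [13.8,5.6,4.8,-0.33,-1],
    [17.1,6.9,6,-0.41,-1],
  ],
)

```text
t: 1.45
ee_pos: [0.5622, -0.1601, 0.1924]
orientation: [-3.141, -0.001, 1.511]
contact_force: [0.4, -1.2, -0.2]
gripper_width: 0.0002
```

Run:
```python
from h import *
c=cap('wrist','d.png');s=robot.read_state();print(s['ee_pos'],s['orientation'],s['contact_force'])
T=c['pose'];print(T.round(3))
h=cv2.cvtColor(c['frame'],cv2.COLOR_RGB2HSV)
m=cv2.inRange(h,(0,150,60),(5,255,255))
n,l,st,ce=cv2.connectedComponentsWithStats(m)
for i in range(1,n):
    if st[i,4]>400: print(st[i],ce[i],pix(c,*ce[i],.063))
```

```text
[ 0.56465404 -0.15615987  0.18968163] [-3.13927866e+00 -2.66669029e-03  1.52024056e+00] [ 2.0262725   4.07208345 -2.41264751]
[[ 0.998 -0.057 -0.017  0.567]
 [-0.059 -0.959 -0.277 -0.09 ]
 [-0.     0.277 -0.961  0.312]
 [ 0.     0.     0.     1.   ]]
[ 273  206   74   61 4192] [309.32323473 236.15004771] [ 0.55978136 -0.15854598  0.063     ]
```

View pics/d.png

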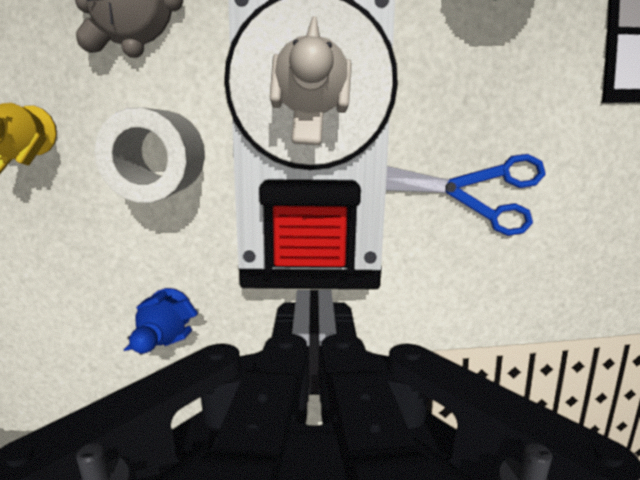

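Wrist view: the red pad is at (309,236) with the thumb wall just above it at (310,193). The bird at (311,62) is standing and well clear. The arm was still settling, so I remeasure.

Run:
```python
from h import *
for k in range(3):
    c=cap('wrist')
    h=cv2.cvtColor(c['frame'],cv2.COLOR_RGB2HSV)
    m=cv2.inRange(h,(0,150,60),(5,255,255))
    n,l,st,ce=cv2.connectedComponentsWithStats(m); i=1+st[1:,4].argmax()
    x,y,w,hh,_=st[i]
    print(pix(c,*ce[i],.063),pix(c,x+w/2,y+hh,.063),pix(c,x+w/2,y,.063))
s=robot.read_state();print(s['ee_pos'],s['orientation'],s['contact_force'])
```

```text
[ 0.5598441  -0.15859251  0.063     ] [ 0.5593926  -0.17982559  0.063     ] [ 0.56167507 -0.1382696   0.063     ]
[ 0.55981913 -0.15854214  0.063     ] [ 0.55864596 -0.18009263  0.063     ] [ 0.56111314 -0.13858959  0.063     ]
[ 0.55987573 -0.15854877  0.063     ] [ 0.55898483 -0.18024461  0.063     ] [ 0.561558   -0.13874109  0.063     ]
[ 0.56104033 -0.16109356  0.19245655] [-3.14009317e+00 -9.68051721e-04  1.50791809e+00] [-0.79039852 -0.5396835   0.06904276]
```

>>> play_rows(
  deltas=[
    [0.2,0,2.2,0,-1],
    [0.5,-0.1,4.6,0,-1],
    [0.7,-0.1,7,0,-1],
    [0.7,-0.1,9,0,-1],
    [0.7,-0.1,9.8,0,-1],
  ],
)

```text
t: 2.07
ee_pos: [0.5588, -0.1547, 0.0925]
orientation: [-3.137, -0.002, 1.506]
contact_force: [-1.3, -0.4, -0.7]
gripper_width: -0.0
```

Run:
```python
from h import *
c=cap('wrist');c=cap('wrist','e.png')
cv2.imwrite('pics/e.png',cv2.resize(c['frame'][150:420,160:480,::-1],None,fx=2,fy=2))
s=robot.read_state();print(s['ee_pos'],s['orientation'],s['contact_force'])
```

```text
[ 0.5595674  -0.15465651  0.09399164] [-3.13855754e+00 -1.31860868e-03  1.50626809e+00] [0.2156544  0.75591256 0.232446  ]
```

View pics/e.png

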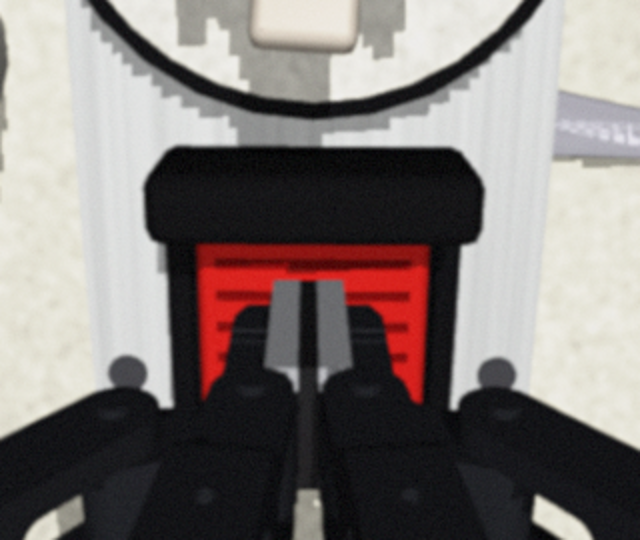

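Close crop: the closed fingertips are centred over the red pad, just behind the thumb wall and clear of the bird. Pressing next.

>>> play_rows(
  deltas=[
    [0,0,0.4,0,-1],
    [0,0,0.8,0,-1],
    [0,0,1.0,0,-1],
    [0,0,1.2,0,-1],
    [0,0,1.2,0,-1],
  ],
)

```text
t: 2.58
ee_pos: [0.5599, -0.155, 0.083]
orientation: [-3.14, -0.001, 1.506]
contact_force: [-2.0, -0.3, 7.2]
gripper_width: -0.0001
```

>>> play_rows(
  deltas=[
    [0,0,0.05,0,-1],
    [0,0,0.1,0,-1],
    [0,0,0.1,0,-1],
    [0,0,0.1,0,-1],
    [0,0,0.1,0,-1],
  ],
)

```text
t: 3.0
ee_pos: [0.5601, -0.1552, 0.0832]
orientation: [-3.141, -0.0, 1.506]
contact_force: [-3.5, -0.4, 7.3]
gripper_width: -0.0001
```

>>> play_rows(
  deltas=[
    [0,0,0.15,0,-1],
    [0,0,0.3,0,-1],
    [0,0,0.4,0,-1],
    [0,0,0.4,0,-1],
    [0,0,0.4,0,-1],
  ],
)

```text
t: 3.42
ee_pos: [0.5602, -0.1556, 0.0808]
orientation: [3.141, 0.0, 1.506]
contact_force: [-8.4, -0.3, 13.5]
gripper_width: -0.0003
```

Run:
```python
from h import *
for k in range(3):
    cap('wrist');s=robot.read_state();print(s['ee_pos'],s['contact_force'])
```

```text
[ 0.56023959 -0.15554174  0.08076908] [-6.86533542 -0.54682451 14.31910213]
[ 0.56022991 -0.15557526  0.08075164] [-7.8048625  -0.55223183 13.62631512]
[ 0.56022632 -0.15555422  0.08075063] [-8.18788313 -0.42911649 13.90649617]
```

The button is bottomed out (13.9 N). Now a gentle push, keeping the pressure on.

>>> play_rows(
  deltas=[
    [0.2,0,0.16,0,-1],
    [0.5,0,0.16,0,-1],
    [0.9,0,0.16,0,-1],
    [1.3,0,0.16,0,-1],
    [1.7,0,0.16,0,-1],
  ],
)

```text
t: 3.98
ee_pos: [0.5614, -0.1388, 0.0808]
orientation: [3.141, 0.001, 1.506]
contact_force: [-8.6, 0.3, 13.7]
gripper_width: -0.0001
```

Run:
```python
from h import *
c=cap('wrist');s=robot.read_state();print(s['ee_pos'],s['contact_force'])
c=cap('wrist');cv2.imwrite('pics/f.png',c['frame'][:,:,::-1]);s=robot.read_state();print(s['ee_pos'],s['contact_force'])
```

```text
[ 0.56146522 -0.13813921  0.08076033] [-7.0566685   1.69341224 14.03513539]
[ 0.56144823 -0.13834185  0.08076857] [-8.28003793  1.70408793 14.05342343]
```

View pics/f.png

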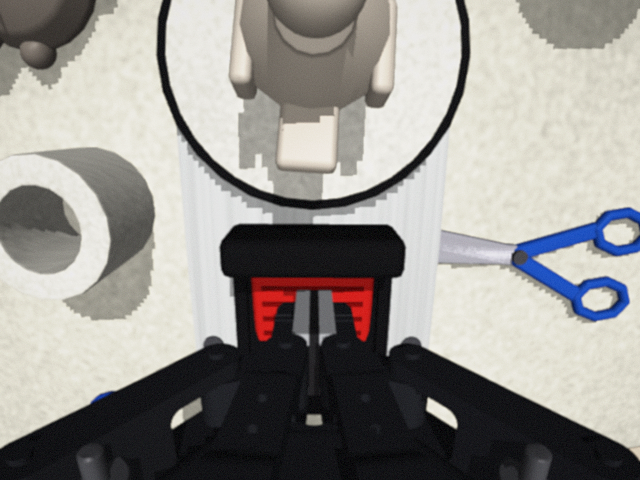

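Wrist view: the carriage moves with the fingers. They are still about 5 mm behind the wall (310,275) and the bird stands at (313,80). Continuing.

>>> play_rows(
  deltas=[
    [0.5,-0.05,0.16,0,-1],
    [1.2,-0.05,0.16,0,-1],
    [2.0,-0.05,0.16,0,-1],
    [2.8,-0.05,0.16,0,-1],
    [3.5,-0.05,0.16,0,-1],
  ],
)

```text
t: 4.5
ee_pos: [0.5637, -0.1033, 0.0808]
orientation: [3.139, 0.001, 1.506]
contact_force: [-4.2, -1.0, 13.2]
gripper_width: -0.0002
```

>>> play_rows(
  deltas=[
    [0.6,-0.05,0.16,0,-1],
    [1.4,-0.05,0.16,0,-1],
    [2.2,-0.05,0.16,0,-1],
    [3.0,-0.05,0.16,0,-1],
    [3.7,-0.05,0.16,0,-1],
  ],
)

```text
t: 4.92
ee_pos: [0.5661, -0.0662, 0.0808]
orientation: [3.137, 0.002, 1.506]
contact_force: [-3.5, -0.7, 11.5]
gripper_width: 0.0003
```

>>> play_rows(
  deltas=[
    [0.6,-0.05,0.16,0,-1],
    [1.4,-0.05,0.16,0,-1],
    [2.2,-0.05,0.16,0,-1],
    [3.0,-0.05,0.16,0,-1],
    [3.7,-0.05,0.16,0,-1],
  ],
)

```text
t: 5.33
ee_pos: [0.5686, -0.029, 0.0808]
orientation: [3.135, 0.002, 1.506]
contact_force: [-3.5, -1.1, 12.1]
gripper_width: 0.0
```

Run:
```python
from h import *
c=cap('wrist');s=robot.read_state();print(s['ee_pos'],s['orientation'],s['contact_force'])
c=cap('wrist');cv2.imwrite('pics/g.png',c['frame'][:,:,::-1])
```

```text
[ 0.5686785  -0.02788579  0.08081961] [3.13477016e+00 1.66293373e-03 1.50691086e+00] [-3.67055659  4.42358434 11.41301297]
```

View pics/g.png

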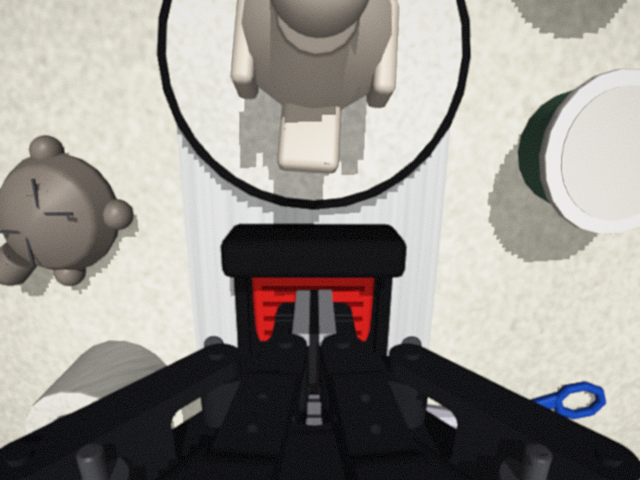

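Carriage at about 128 mm travel with no slip and the bird unmoved; roughly 54 mm left.

>>> play_rows(
  deltas=[
    [0.6,-0.02,0.19,0,-1],
    [1.4,-0.02,0.19,0,-1],
    [2.2,-0.02,0.19,0,-1],
    [3.0,-0.02,0.19,0,-1],
    [3.7,-0.02,0.19,0,-1],
  ],
)

```text
t: 5.85
ee_pos: [0.5713, 0.0089, 0.0807]
orientation: [3.133, 0.002, 1.507]
contact_force: [-6.8, -1.1, 14.2]
gripper_width: -0.0001
```

>>> play_rows(
  deltas=[
    [0.3,-0.02,0.18,0,-1],
    [0.6,-0.02,0.18,0,-1],
    [0.9,-0.02,0.18,0,-1],
    [1.2,-0.02,0.18,0,-1],
    [1.5,-0.02,0.18,0,-1],
  ],
)

```text
t: 6.27
ee_pos: [0.5729, 0.0227, 0.081]
orientation: [3.13, 0.004, 1.507]
contact_force: [-4.8, -16.0, 17.1]
gripper_width: 0.0002
```

Run:
```python
from h import *
c=cap('scene');s=robot.read_state();print(s['ee_pos'],s['orientation'],s['contact_force'])
c=cap('scene');s=robot.read_state();print(s['ee_pos'],s['contact_force'])
```

```text
[0.57302915 0.02302109 0.08110956] [3.12975524 0.00381861 1.5074088 ] [-5.01009784 -9.89528978 15.69478613]
[0.57299618 0.02293991 0.08106167] [-5.35832565 -8.63800229 16.43614148]
```

Resistance of 10–16 N at 179 mm travel suggests the stop. I push a bit more to be sure, then look.

>>> play_rows(
  deltas=[
    [0.15,-0.02,0.2,0,-1],
    [0.3,-0.02,0.2,0,-1],
    [0.4,-0.02,0.2,0,-1],
    [0.4,-0.02,0.2,0,-1],
    [0.4,-0.02,0.2,0,-1],
  ],
)

```text
t: 6.78
ee_pos: [0.5741, 0.0253, 0.0814]
orientation: [3.126, 0.006, 1.507]
contact_force: [-5.6, -13.4, 17.3]
gripper_width: 0.0001
```

Run:
```python
from h import *
c=cap('scene');s=robot.read_state();print(s['ee_pos'],s['orientation'],s['contact_force'])
a=cv2.resize(c['frame'][185:305,255:415,::-1],None,fx=3,fy=3,interpolation=cv2.INTER_CUBIC)
c=cap('side')
b=cv2.resize(c['frame'][190:310,220:380,::-1],None,fx=3,fy=3,interpolation=cv2.INTER_CUBIC)
w=cap('wrist')['frame'][150:390,160:480,::-1]
o=np.zeros((600,800,3),np.uint8);o[:300,:400]=cv2.resize(a,(400,300));o[:300,400:]=cv2.resize(b,(400,300));o[300:,:400]=cv2.resize(w,(400,300))
cv2.imwrite('pics/i.png',o)
```

```text
[0.57411446 0.02527983 0.08147248] [3.12638426 0.00558234 1.50682712] [ -5.58980658 -13.98546863  18.90706397]
```

View pics/i.png

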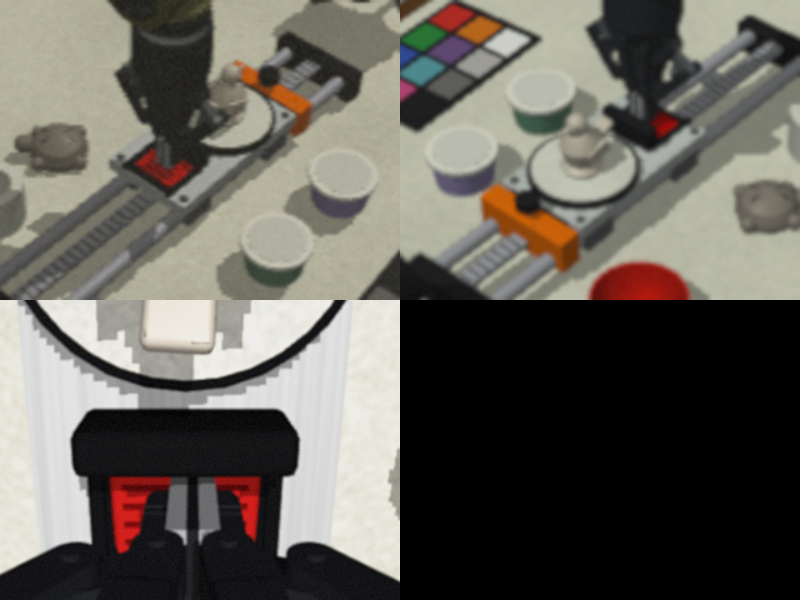

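The composite shows the carriage plate flush against the orange stop in both the scene view (270,105) and the side view (560,205). The bird is upright. The fingers slid forward on the pad because the carriage could go no further. Now I lift straight up to release.

>>> play_rows(
  deltas=[
    [0.1,0,-0.1,0,-1],
    [0.1,0,-0.4,0,-1],
    [0.05,0,-0.9,0,-1],
    [0,0,-1.8,0,-1],
    [0,0,-3.0,0,-1],
  ],
)

```text
t: 7.35
ee_pos: [0.5734, 0.0255, 0.1119]
orientation: [3.127, 0.006, 1.507]
contact_force: [-0.0, 0.1, -0.3]
gripper_width: -0.0001
```

>>> play_rows(
  deltas=[
    [0,0,-1.5,0,-1],
    [-0.5,0,-3.5,0,-1],
    [-2,0,-6,0,-1],
    [-4,0,-8,0,-1],
    [-6,0,-10,0,-1],
  ],
)

```text
t: 7.77
ee_pos: [0.5681, -0.0342, 0.2146]
orientation: [3.126, 0.006, 1.508]
contact_force: [0.1, -0.7, 0.0]
gripper_width: 0.0003
```

>>> play_rows(
  deltas=[
    [-3,0,0,0,-1],
    [-6,0,0,0,-1],
    [-9,0,0,0,-1],
    [-10,0,0,0,-1],
    [-10,0,0,0,-1],
  ],
)

```text
t: 8.18
ee_pos: [0.5615, -0.1359, 0.216]
orientation: [3.125, 0.006, 1.505]
contact_force: [-0.3, 0.7, -0.1]
gripper_width: 0.0003
```

Run:
```python
from h import *
c=cap('scene');c=cap('scene');s=robot.read_state();print(s['t'],s['ee_pos'],s['contact_force'])
cv2.imwrite('pics/j.png',cv2.resize(c['frame'][185:320,235:415,::-1],None,fx=4.4,fy=4.4,interpolation=cv2.INTER_CUBIC))
h=cv2.cvtColor(c['frame'],cv2.COLOR_RGB2HSV)
m=cv2.inRange(h,(0,150,60),(5,255,255)); n,l,st,ce=cv2.connectedComponentsWithStats(m)
for i in range(1,n):
    if st[i,4]>100: print(st[i],pix(c,*ce[i]),pix(c,*ce[i],.063))
```

```text
8.2833 [ 0.56177741 -0.1335053   0.21564201] [-0.64070366  0.52027149 -0.13571827]
[310 194  30  21 476] [0.43464808 0.21735859 0.01010233] [0.47208518 0.16615542 0.063     ]
[307 242  26  19 268] [0.57313306 0.0144968  0.06236031] [0.57350907 0.01399271 0.063     ]
[408 343  22  19 248] [ 0.90064451 -0.04900867  0.00285876] [ 0.9119261  -0.08907135  0.063     ]
```

View pics/j.png

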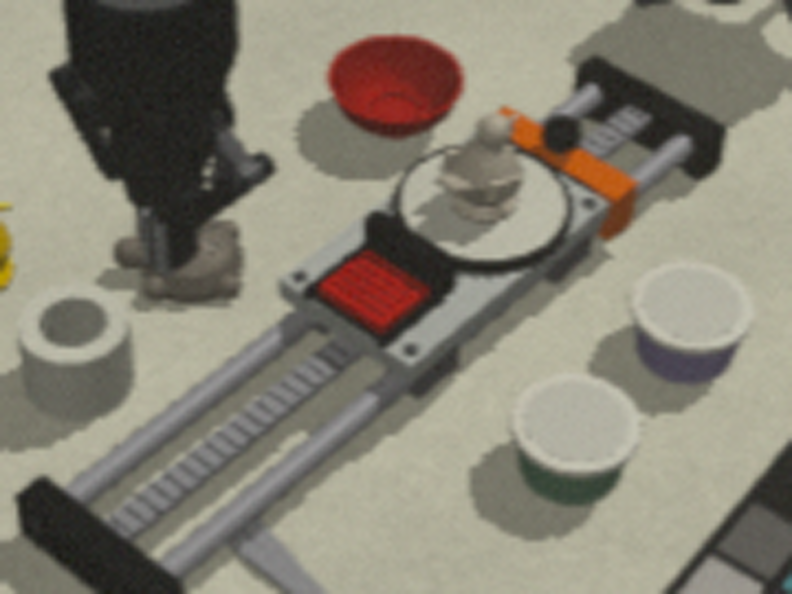

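The carriage is flush with the stop, the button up (depth height 62.4 mm against 63), the bird upright and the gripper clear. Handing in.

```bash
python3 -c "
from cell import robot
s=robot.read_state();print(s['qvel'].round(4),s['contact_force'])
print(robot.finish_job())"
```

```text
[ 0.0245 -0.0007  0.0062  0.0007 -0.0052 -0.    ] [-0.64070366  0.52027149 -0.13571827]
the job is handed in; nothing more can be done
None
```

I pressed the red lock button, pushed the carriage to the orange stop with the button held down, let the button up and handed the job in after about 8.3 s. No verdict was reported.

- **Press and push:** I bottomed the button out at about 14 N while the carriage was still at the start. I kept 11–19 N on it over about 178 mm of travel. At the stop the push met 10–16 N, and the fingers slid forward on the pad instead of moving the carriage.
- **Last checks:**
  - The picture shows the carriage flush with the stop.
  - The button top measured 62.4 mm, against 63 mm when up.
  - The bird is upright on its platform and the gripper is well clear with almost no force on it.
  - The things visible in that picture look undisturbed. I did not re-measure their positions.
- **Disagreements:** the travel came out as 182 mm predicted from the first picture, 176 mm by picture after the move, and about 178.5 mm by the arm. The 6 mm spread is wider than the 4 mm gap allowed. So that the carriage is home rests on the resistance and the pictures, not on a measured gap.
- **Sideways force:** I saw an unexplained sideways force of 3–8 N on the tool during the push. It had no visible effect.

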